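# Clamp a watch case in the bench screw press

## Task

The watch case lying on the bench has to be held in the small screw press while its new bezel sets. Seat the case over the round spigot of the lower die, slide the table in as far as its stop, turn the crank clockwise until the upper die just touches the case, then give it one more quarter turn - no tighter, or the case gets marked - and let go. Leave the loupe, the brass box and the small cup where they are.

Things in the scene. Friction and masses are not known exactly. Their poses are not given: they have to be found in the camera images.
- press: Screw press, fixed on the bench. Origin: on the screw's vertical axis, at the bench; z up, front to -x. Grey base 266 x 96 x 12 mm (x -191 to +75 mm in its own axes), two guide rails up to 21 mm high at y = +-34 mm. Grey column at x +35 to +71 mm, and a head 40 mm wide, its underside 50 mm and top 68 mm above the bench, nose reaching x = -20 mm. Yaw -0.45 to -0.1 rad.
- lower_die (a point): Centre of the lower die's flat seat, 24 mm above the bench. The white die, 36 mm across, sits on the aluminium sliding table; a centring spigot 23 mm in diameter stands 5 mm above the seat, its top 2 mm chamfered. It moves with the table along the press's x: at the start 94 to 102 mm in front of the screw's axis, below it when the table is in at its stop.
- table_pin (a point): Top of the steel pin by which the table is pushed or pulled: upright, 12 mm in diameter, 26 mm high, standing on the table (whose top is 18 mm above the bench), 75 mm in front of the lower die; this point is 44 mm above the bench. The table slides with about 2.5 N and stays where it is left. It moves only along the press's x.
- spindle: Steel screw spindle in the head, with crank and upper die; it goes up and down on the press's axis (this pose does not show the turning). Clockwise from above lowers it 8 mm per turn (1.27 mm per rad); it stays where it is left. Upper die: sprung white disc, 37 mm across, under the head, turning with the screw; at first it clears a seated case by 1.4 to 4.5 mm, which no reading tells.
- crank_grip (a point): Top of the black upright crank grip: 13 mm in diameter, 30 mm high, revolving freely, 38 mm from the screw's axis, this point 116 to 120 mm above the bench at first; the crank is below it and starts within 1.2 rad of the press's +x. Free, it resists with about 1 N along its circle; from the moment the upper die bears, 3 to 4 N more within 0.4 rad, then slowly rising to 6 to 12 N at a quarter turn.
- watch_case: Steel watch case: a ring 38 mm in outer diameter, 9 mm high, hole at least 25.8 mm; four short lugs at its +-x sides and a crown at its -y side; 25 to 50 g, lying flat on the bench. Grip it across the ring from above, best about 58 degrees from its x axis, between lugs and crown. Origin: underside, 1.8 mm from the ring's axis along -y; z up.
- case_center (a point): Point on the axis of the watch case's ring, at its underside.
- loupe: Black eye loupe, 30 mm across, 31 mm high, standing on the bench; leave it alone. Origin at its underside.
- brass_box: Round brass box, 45 mm across, 23 mm high; leave it alone. Origin at its underside.
- parts_cup: Shallow white cup, 52 mm across, 10 mm high; leave it alone. Origin at its underside.

How it is judged (in metres and radians):
On the way, in this order (a step that is already met when the one before it is completed fails the run):
1. the case lies on the seat of the lower die, over the spigot (horizontal distance between case_center and lower_die below 0.004 m and z of case_center in the frame of lower_die below 0.0015 m and angle between watch_case's own z axis and vertical below 0.08 rad), for 0.2 s.
2. the table is in at its stop with the case on it (all of step 1 and horizontal distance between lower_die and press below 0.003 m), for 0.1 s.
3. the upper die touches the case (horizontal distance between lower_die and press below 0.003 m and contact force between spindle and watch_case above 1 N).
At the end, for the whole second after the job is handed in: The case lies flat on the lower die's seat (axes within 4 mm, at most 1.5 mm up); the table is in at its stop (die within 3 mm of the screw's axis); the upper die presses the case with 27 to 53 N: a quarter turn past touch gives 35 to 40 N, the limits are about a seventh and three eighths of a turn (all of step 2 and contact force between spindle and watch_case between 27 and 53 N and linear speed of watch_case below 0.01 m/s).
It fails at once if the screw was tightened too far: the case is marked (contact force between spindle and watch_case above 62 N).
It fails at once if the loupe, the brass box or the cup was disturbed (distance of any of loupe, brass_box, parts_cup from where it was at the start of the episode above 0.015 m).
It also fails if it takes over 61 s, if anything falls off the work surface, if the arm or the gripper's body presses on something with over 40 N, if the wrist force passes 120 N, or if a joint passes its speed limit or range.

## Robot

A 6-joint arm with a two-finger parallel gripper is mounted at the origin on a cart in front of the work surface, level with it; the furniture and walls round the work are solid. World frame = base frame: x ahead of the robot, y to its left, z up, the work surface at z = 0. Lengths are in mm, angles in rad, forces in N, time in s.
With the tool pointing down it reaches from about 350 to 975 mm from the base axis. Payload 7.1 kg.
Tool frame: the origin (TCP) lies midway between the tips of the shut fingers; the grasp point (between the pads) lies 19 mm behind it (ctrl.hold_point_z is the distance from the TCP to the grasp point, in mm); z points along the fingers, y is the direction in which the jaws open and shut (so a half turn about z gives the same grasp; the last joint's range is limited). The gripper opens to 88 mm and grips with 3 to 60 N. Pads are 20 mm wide; open, the fingers measure 115 mm over their backs; the gripper's body (75 mm by 178 mm) begins 61 mm behind the grasp point.
Start: joints at [1.199, 0.423, 1.63, -0, 1.089, -0.019], TCP at [215.922, 586.5, 222.675] pointing down, gripper open.
Joint ranges: [-3, 3], [-0.9, 2.11], [0.09, 2.58], [-1.31, 4.45], [0.11, 2.69], [-2.54, 2.54]. Speed limits (rad/s): [2.39, 2.39, 3.01, 3.14, 3.14, 3.14].

## Interface

Orientations are given as a rotation vector (axis times angle).
In Python, from workcell import ctrl, eyes gives the robot as it stands.
- The arm moves only by the tool move_arm, never from a script. Its argument "deltas" is a list of rows, each a list of 6 numbers: the shift along the tool's x, y, z in mm, then the turn, a rotation vector about the tool's x, y, z in rad. A call has 1 to 5 rows; each row shifts and turns the pose as measured when the row begins, along the tool's axes as they then stand; what a row does not reach is not made up. A row lasts 1/12 s, in which the tool goes at most 41.7 mm and 7.16 degrees, less where a joint would pass 70% of its speed; a pose out of reach is approached as far as the arm can. A call is refused whole if a number of a shift passes 41.7 or a number of a turn 0.125, either way. A call with a gripper value outside its range is refused whole. "hand" is the closure, from -1 (fully open) to 1 (shut), set as the call begins (left out, the last holds). The fingers move at their own pace and stop on an object; the grip force is fixed at half the most. Time passes only in rows, so rows that do not move let the fingers close. It gives the time, the measured TCP pose, the force and the opening at its end, in the units of the state.
- ctrl.get_obs(): the state, without advancing time (a new reading comes with each control period).
- eyes.get_image(name): name is "scene" or "top"; returns a dict with "frame" (384x512x3 uint8, red, green, blue), "range_z" (384x512 float32, mm along the optical axis (not along the pixel's ray), 0 where there is no reading), "fx", "fy", "cx", "cy" (pixels), "cam_to_world" (4x4, takes a point from camera to world coordinates). Camera axes: x right, y down, z forward; pixel columns grow to the right and rows downward; lengths in mm; the calibration is good to about 2 mm. A picture is of the moment at which its call begins.
- ctrl.close_job(): hands the job in, once; it reports no verdict.
The state is a dict: "t": time; "qpos": joint angles; "qvel": joint speeds; "joint_torque": joint torques, N m; "ee_pos": TCP position; "orientation": TCP orientation; "ft_force": force on the tool from outside, world axes, zero at the start; "moment": the same for the moment, N m; "width": finger opening in mm.
Only numpy, scipy, OpenCV 4.12 (cv2) and the standard library are available. Lean on these libraries where they do the work, as an engineer would, in place of code of your own. Each camera call takes 0.05 s, during which the arm holds its last target.

## Working session

There is one attempt and no reset: what is moved stays moved. The work goes in short steps, Python scripts to look and compute and a tool call to move; the robot and the scene stay as the last step left them, time stands still between calls to the robot, and variables do not carry over. Pictures are saved under pics/ and viewed, and the job is handed in when it is done.

Besides the shell and the picture viewer there is one more tool, called as name([rows], argument=value, ...), one row to a line, values as JSON. move_arm: Moves the arm, as the interface text tells. Its arguments: {"type":"object","properties":{"deltas":{"type":"array"},"hand":{"type":"number"}},"required":["deltas"]}

```bash
ls; mkdir -p pics
python3 - <<'E'
from workcell import ctrl, eyes
import cv2,numpy as np
for n in("scene","top"):
    d=eyes.get_image(n); cv2.imwrite(f"pics/{n}0.png",d["frame"][:,:,::-1]); np.savez(f"{n}0.npz",**d)
    print(n,d["fx"],d["cx"],d["cy"],np.round(d["cam_to_world"],3).tolist())
print(ctrl.get_obs(), ctrl.hold_point_z)
E
```

```text
pics
scene 450.52202264823785 251.2428212494964 197.1661245225846 [[0.845, -0.407, 0.348, 157.152], [-0.535, -0.655, 0.533, -587.253], [0.011, -0.637, -0.771, 922.524], [0.0, 0.0, 0.0, 1.0]]
top 410.7291813991737 254.06460880715576 191.86206671155153 [[-0.0, -0.982, 0.191, 331.918], [-1.0, 0.001, 0.005, -17.074], [-0.005, -0.191, -0.982, 1137.892], [0.0, 0.0, 0.0, 1.0]]
{'t': 0.1, 'qpos': array([ 1.19900044e+00,  4.23742773e-01,  1.63060574e+00,  1.08163381e-05,
        1.08862402e+00, -1.89941757e-02]), 'qvel': array([-0.00062389, -0.00119142, -0.00067726, -0.00025315,  0.00064089,
        0.00105797]), 'joint_torque': array([ 3.04451760e-04, -5.45617783e+01, -2.74324214e+01,  6.46419567e-02,
        1.88505248e-02, -3.84689247e-05]), 'ee_pos': array([215.74054655, 586.0436954 , 221.99603851]), 'orientation': array([-5.51268988e-01, -3.09256530e+00,  2.12314131e-03]), 'ft_force': array([ 0.74994587, -0.51798821, -1.18284393]), 'moment': array([-0.02605162,  0.00075347,  0.02231746]), 'width': 87.83876851920127} 18.700000000000003
```

View pics/scene0.png

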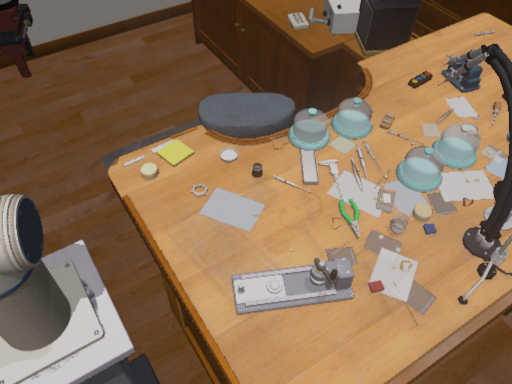

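View pics/top0.png

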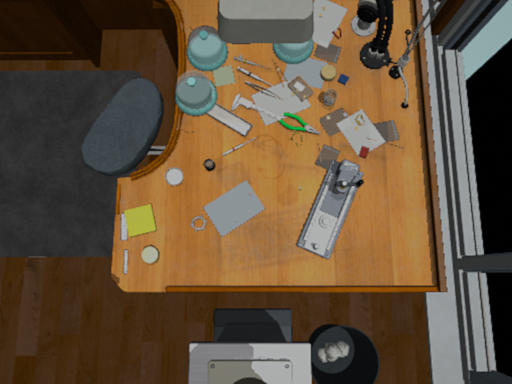

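```bash
cat > h.py <<'E'
import numpy as np,cv2
def load(n): return dict(np.load(n))
def cloud(d):
    v,u=np.mgrid[0:384,0:512]; z=d["range_z"].astype(float)
    P=np.stack([(u-d["cx"])/d["fx"]*z,(v-d["cy"])/d["fy"]*z,z],-1)
    T=d["cam_to_world"]; return P@T[:3,:3].T+T[:3,3]
def topx(d,p):
    T=d["cam_to_world"]; q=(np.asarray(p,float)-T[:3,3])@T[:3,:3]
    return np.stack([q[...,0]/q[...,2]*d["fx"]+d["cx"],q[...,1]/q[...,2]*d["fy"]+d["cy"]],-1)
def ray(d,uv,z):
    T=d["cam_to_world"]; uv=np.asarray(uv,float)
    r=np.stack([(uv[...,0]-d["cx"])/d["fx"],(uv[...,1]-d["cy"])/d["fy"],np.ones(uv.shape[:-1])],-1)@T[:3,:3].T
    return T[:3,3]+r*((z-T[2,3])/r[...,2])[...,None]
def crop(d,x0,y0,w,h,k,f):
    cv2.imwrite(f,cv2.resize(d["frame"][y0:y0+h,x0:x0+w,::-1],None,fx=k,fy=k,interpolation=cv2.INTER_CUBIC))
E
python3 - <<'E'
from h import *
t=load("top0.npz");s=load("scene0.npz")
for d,n in((t,"t"),(s,"s")):
    P=cloud(d); print(n,[np.round(P[v,u]).tolist() for u,v in ([(230,205),(150,255),(325,222),(198,224)] if n=="t" else [(232,210),(149,172),(274,285),(200,190)])])
crop(t,285,150,100,110,5.4,"pics/t_press.png");crop(s,225,250,140,70,5.6,"pics/s_press.png")
crop(t,170,200,60,45,10,"pics/t_case.png");crop(s,170,165,60,45,10,"pics/s_case.png")
E
```

```text
t [[516.0, 56.0, -0.0], [376.0, 268.0, 24.0], [464.0, -203.0, 31.0], [463.0, 145.0, -1.0]]
s [[508.0, 41.0, -1.0], [375.0, 257.0, 21.0], [467.0, -210.0, 30.0], [470.0, 146.0, -1.0]]
```

View pics/t_press.png

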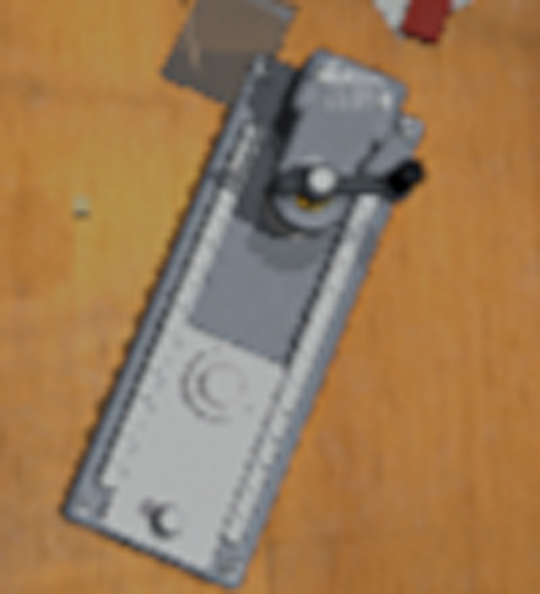

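View pics/s_press.png

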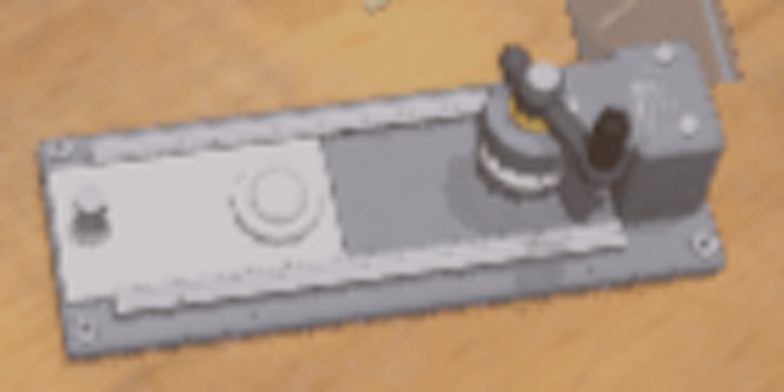

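View pics/t_case.png

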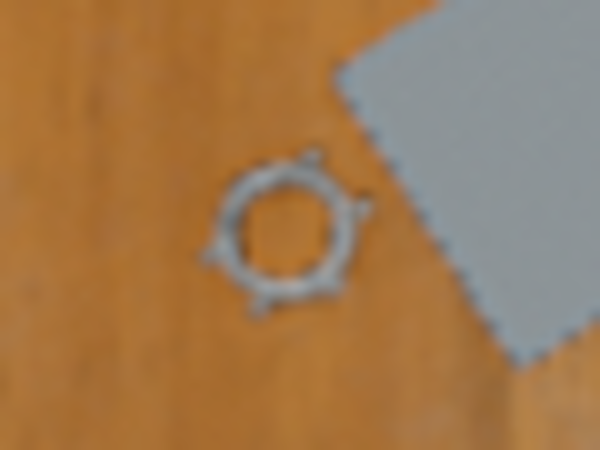

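View pics/s_case.png

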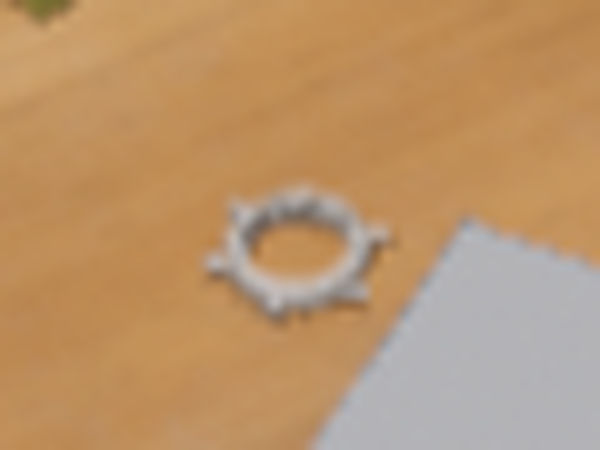

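```bash
cat > fit.py <<'E'
from h import *
from scipy.optimize import least_squares
t=load("top0.npz");s=load("scene0.npz")
def tc(p,x0,y0,k): p=np.array(p,float); return (p+.5)/k-.5+[x0,y0]
obs={}
obs["t"]=tc([(65,515),(238,585),(420,125),(262,55),(218,383),(167,517),(321,180),(405,172)],285,150,5.4)
obs["s"]=tc([(38,140),(70,357),(720,270),(278,195),(90,197),(543,76),(611,122)],225,250,5.6)
def model(x,y,w,d,gz,ga,hub):
    c,sn=np.cos(w),np.sin(w)
    L={"FL":(-191,48,12),"FR":(-191,-48,12),"BR":(75,-48,12),"BL":(75,48,12),"sp":(-d,0,29),"pin":(-d-75,0,44),"hub":(0,0,hub),"grip":(38*np.cos(ga),38*np.sin(ga),gz)}
    return {k:np.array([x+c*a-sn*b,y+sn*a+c*b,z]) for k,(a,b,z) in L.items()}
keys={"t":["FL","FR","BR","BL","sp","pin","hub","grip"],"s":["FL","FR","BR","sp","pin","hub","grip"]}
def fun(p,which="ts"):
    m=model(*p[:7]); r=[]
    for n,d,o in(("t",t,p[7:9]),("s",s,p[9:11])):
        if n in which: r.append((topx(d,np.array([m[k]+[o[0],o[1],0] for k in keys[n]]))-obs[n]))
    r.append(np.array([[.2*o for o in p[7:9]],[.2*o for o in p[9:11]]]));r.append(np.array([[(p[4]-118)*.3,(p[6]-100)*.05]]))
    return np.concatenate(r).ravel()
if __name__=="__main__":
  for w in("ts","t","s"):
    r=least_squares(fun,[550,-230,-.3,98,118,-.8,95,0,0,0,0],args=(w,),loss="soft_l1")
    print(w,np.round(r.x,2).tolist());print(np.round(fun(r.x,w).reshape(-1,2),1).tolist())
    print({k:np.round(v,1).tolist() for k,v in model(*r.x[:7]).items()})
  R=tc([(287,230),(338,181),(234,281),(335,287)],170,200,10); 
  A=ray(t,R,6); print("top case",np.round(A,1).tolist())
  R=tc([(303,248),(228,238),(370,265),(278,308)],170,165,10)
  B=ray(s,R,6); print("scene case",np.round(B,1).tolist())
E
python3 fit.py
```

```text
ts [559.32, -246.59, -0.42, 98.93, 117.54, -1.2, 95.52, -0.46, 1.52, 0.46, -1.52]
[[-1.3, 0.0], [-0.5, 1.6], [1.1, -0.8], [-1.3, -1.1], [0.5, 0.1], [0.2, 0.4], [-0.0, -0.2], [1.2, 0.1], [-0.7, -0.2], [-1.2, -0.2], [1.7, -0.5], [0.1, -0.1], [0.1, 0.5], [0.1, 0.0], [0.2, 0.2], [-0.1, 0.3], [0.1, -0.3], [-0.1, -0.2]]
{'FL': [404.2, -125.3, 12.0], 'FR': [365.3, -213.0, 12.0], 'BR': [608.4, -320.9, 12.0], 'BL': [647.3, -233.1, 12.0], 'sp': [468.9, -206.5, 29.0], 'pin': [400.3, -176.1, 44.0], 'hub': [559.3, -246.6, 95.5], 'grip': [557.6, -284.6, 117.5]}
t [558.59, -244.75, -0.42, 98.39, 117.17, -1.18, 96.5, 0.0, 0.0, 0.0, 0.0]
[[-1.3, 0.2], [-0.6, 1.7], [1.0, -0.7], [-1.5, -1.0], [0.5, -0.0], [0.3, 0.3], [-0.1, -0.2], [1.1, -0.0], [0.0, 0.0], [0.0, 0.0], [-0.3, -0.2]]
{'FL': [403.3, -123.6, 12.0], 'FR': [364.5, -211.4, 12.0], 'BR': [607.8, -319.0, 12.0], 'BL': [646.6, -231.2, 12.0], 'sp': [468.6, -205.0, 29.0], 'pin': [400.0, -174.7, 44.0], 'hub': [558.6, -244.7, 96.5], 'grip': [557.5, -282.7, 117.2]}
s [559.89, -248.42, -0.42, 99.25, 118.42, -1.21, 95.92, 0.0, -0.0, 0.0, 0.0]
[[-0.6, -0.2], [-1.1, -0.2], [1.8, -0.4], [0.0, -0.1], [0.0, 0.5], [0.2, 0.0], [0.1, 0.2], [0.0, -0.0], [0.0, 0.0], [0.1, -0.2]]
{'FL': [404.9, -126.9, 12.0], 'FR': [365.9, -214.6, 12.0], 'BR': [608.9, -322.8, 12.0], 'BL': [647.9, -235.1, 12.0], 'sp': [469.2, -208.0, 29.0], 'pin': [400.7, -177.5, 44.0], 'hub': [559.9, -248.4, 95.9], 'grip': [557.5, -286.3, 118.4]}
top case [[466.0, 143.3, 6.0], [479.7, 129.5, 6.0], [451.9, 157.6, 6.0], [450.2, 129.6, 6.0]]
scene case [[468.2, 142.0, 6.0], [452.9, 155.7, 6.0], [480.5, 127.4, 6.0], [452.7, 127.1, 6.0]]
```

```bash
cat > go.py <<'E'
import sys,numpy as np
from workcell import ctrl
from scipy.spatial.transform import Rotation as Ro
# usage: go.py x y z jawdeg   -> translation in present tool axes, turn vector in tool axes
o=ctrl.get_obs(); R=Ro.from_rotvec(o["orientation"]); M=R.as_matrix(); p=o["ee_pos"]
print("t",round(o["t"],2),"pos",np.round(p,1),"jaw",round(np.degrees(np.arctan2(M[1,1],M[0,1])),1),"tilt",np.round(M[:2,2],4),"w",round(o["width"],1),"F",np.round(o["ft_force"],1),"q",np.round(o["qpos"],2))
if len(sys.argv)>4:
    x,y,z,j=map(float,sys.argv[1:5]); j=np.radians(j); yv=np.array([np.cos(j),np.sin(j),0]);zv=np.array([0,0,-1.]);T=np.c_[np.cross(yv,zv),yv,zv]
    d=M.T@(np.array([x,y,z])-p); print("d",np.round(d,1),"n>=",round(np.abs(d).max()/41.7,1),"|d|",np.round(np.linalg.norm(d)/41.7,1),"turn",np.round(Ro.from_matrix(M.T@T).as_rotvec(),3))
E
python3 go.py 467 142.6 130 77
```

```text
t 0.1 pos [215.7 586.  222. ] jaw 69.8 tilt [-0.0005 -0.0013] w 87.8 F [ 0.7 -0.5 -1.2] q [ 1.2   0.42  1.63  0.    1.09 -0.02]
d [-389.  -329.2   92.4] n>= 9.3 |d| 12.4 turn [-0.001 -0.    -0.126]
```

move_arm([
  [-28, -23.5, 5, 0, 0, 0],
  [-28, -23.5, 5, 0, 0, 0],
  [-28, -23.5, 5, 0, 0, 0],
  [-28, -23.5, 5, 0, 0, 0],
  [-28, -23.5, 5, 0, 0, 0],
])

```text
t: 0.52
ee_pos: [306.0, 428.1, 195.1]
orientation: [-0.537, -3.095, -0.003]
ft_force: [0.9, -1.5, 0.6]
width: 88.0
```

move_arm([
  [-28, -23.5, 5, 0, 0, 0],
  [-28, -23.5, 5, 0, 0, 0],
  [-28, -23.5, 5, 0, 0, 0],
  [-28, -23.5, 5, 0, 0, 0],
  [-28, -23.5, 5, 0, 0, -0.12],
])

```text
t: 0.93
ee_pos: [398.7, 264.3, 168.3]
orientation: [-0.363, -3.119, -0.001]
ft_force: [0.6, 0.0, -0.3]
width: 87.9
```

```bash
python3 go.py 467 142.6 100 77
```

```text
t 0.93 pos [398.7 264.3 168.3] jaw 76.7 tilt [-0.0016  0.0009] w 87.9 F [ 0.6  0.  -0.3] q [ 0.56  0.29  1.99  0.    0.86 -0.78]
d [ -94.6 -102.8   68. ] n>= 2.5 |d| 3.7 turn [ 0.001 -0.002 -0.005]
```

move_arm([
  [-24, -26, 17, 0, 0, 0],
  [-24, -26, 17, 0, 0, 0],
  [-24, -26, 17, 0, 0, 0],
  [-21, -23, 15, 0, 0, 0],
  [0, 0, 0, 0, 0, 0],
])

```text
t: 1.35
ee_pos: [471.3, 135.0, 99.5]
orientation: [0.359, 3.12, 0.003]
ft_force: [0.0, 1.1, -0.3]
width: 87.7
```

```bash
python3 - <<'E'
from workcell import eyes
from h import *
for n,b in(("top",(150,180,100,75)),("scene",(150,130,100,75))):
    d=eyes.get_image(n); np.savez(f"{n}1.npz",**d); crop(d,*b,8,f"pics/{n}1.png")
E
python3 go.py 467 142.6 60 77
```

```text
t 1.45 pos [470.3 137.8 101. ] jaw 76.9 tilt [0.0017 0.0029] w 87.9 F [0.4 1.  0.1] q [ 0.26  0.42  2.01  0.    0.72 -1.09]
d [ 4.3  3.8 41. ] n>= 1.0 |d| 1.0 turn [ 0.003  0.001 -0.002]
```

View pics/top1.png

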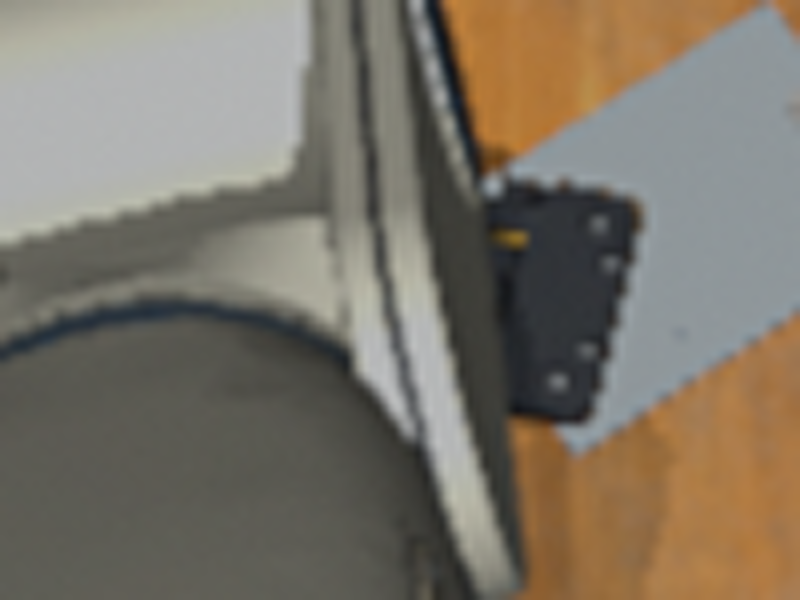

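View pics/scene1.png

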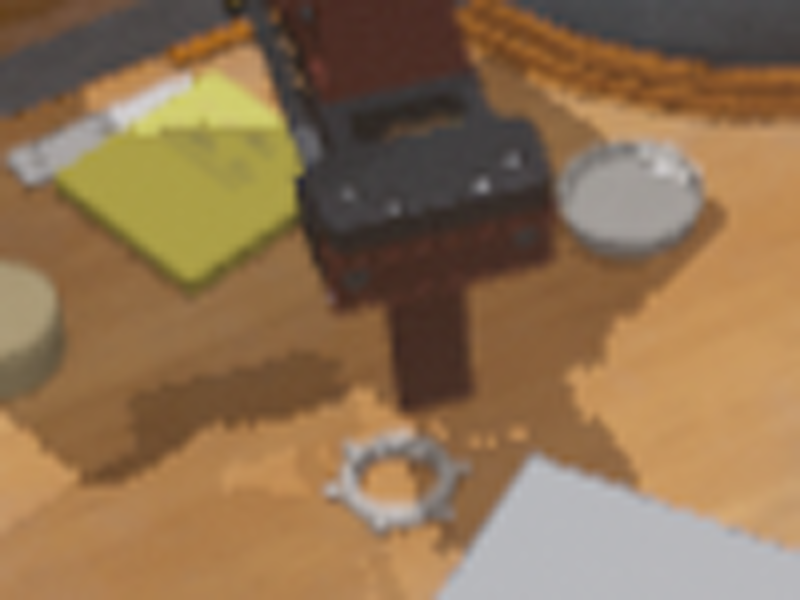

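```bash
python3 - <<'E'
from h import *
s=load("scene1.npz")
a=ray(s,(np.array([(402,410),(472,397),(437,403.5)])+.5)/8-.5+[150,130],101.0);print(np.round(a,1))
j=np.radians(76.9);yv=np.array([np.cos(j),np.sin(j)])
print("outer back mid expected",np.array([470.3,137.8])-57.5*yv, "inner",np.array([470.3,137.8])-44*yv)
R=(np.array([(400,482)])+.5)/8-.5+[150,130];print("case",ray(s,R,6))
E
python3 go.py 467 142.6 60 77
```

```text
[[448.8  90.6 101. ]
 [469.5  84.  101. ]
 [459.1  87.3 101. ]]
outer back mid expected [457.26754982  81.79638188] inner [460.32734247  94.94505744]
case [[466.79690443 140.97958578   6.        ]]
t 1.45 pos [470.3 137.8 101. ] jaw 76.9 tilt [0.0017 0.0029] w 87.9 F [0.4 1.  0.1] q [ 0.26  0.42  2.01  0.    0.72 -1.09]
d [ 4.3  3.8 41. ] n>= 1.0 |d| 1.0 turn [ 0.003  0.001 -0.002]
```

move_arm([
  [4, 4, 30, 0, 0, 0],
  [0, 0, 30, 0, 0, 0],
  [0, 0, 10, 0, 0, 0],
  [0, 0, 0, 0, 0, 0],
])

```text
t: 1.78
ee_pos: [469.0, 147.1, 32.3]
orientation: [0.354, 3.114, 0.01]
ft_force: [-0.2, -1.3, 1.0]
width: 87.8
```

```bash
python3 go.py 467 142.6 2.5 77
```

```text
t 1.78 pos [469.  147.1  32.3] jaw 77.0 tilt [0.0081 0.0054] w 87.8 F [-0.2 -1.3  1. ] q [ 0.28  0.55  2.03  0.01  0.56 -1.07]
d [ 1.2 -5.1 29.8] n>= 0.7 |d| 0.7 turn [0.007 0.007 0.   ]
```

move_arm([
  [0.5, -4, 12, 0.007, 0.007, 0],
  [0, 0, 8, 0, 0, 0],
  [0, 0, 0, 0, 0, 0],
  [0, 0, 0, 0, 0, 0],
])

```text
t: 2.12
ee_pos: [468.1, 146.9, 15.0]
orientation: [0.347, 3.121, 0.002]
ft_force: [0.5, 0.1, -0.3]
width: 87.6
```

```bash
python3 go.py 467 142.6 2.5 77
```

```text
t 2.12 pos [468.1 146.9  15. ] jaw 77.3 tilt [0.0018 0.0011] w 87.6 F [ 0.5  0.1 -0.3] q [ 0.28  0.58  2.03  0.    0.53 -1.07]
d [ 0.2 -4.5 12.5] n>= 0.3 |d| 0.3 turn [0.001 0.002 0.005]
```

move_arm([
  [0, -4, 6, 0, 0, 0],
  [0, -2, 5, 0, 0, 0],
  [0, 0, 2, 0, 0, 0],
])

```text
t: 2.37
ee_pos: [468.6, 141.9, 3.9]
orientation: [0.345, 3.116, 0.005]
ft_force: [0.3, 0.7, 0.3]
width: 87.7
```

```bash
python3 go.py 467 142.6 2.5 77
```

```text
t 2.37 pos [468.6 141.9   3.9] jaw 77.4 tilt [0.0069 0.0026] w 87.7 F [0.3 0.7 0.3] q [ 0.27  0.61  2.03  0.    0.5  -1.08]
d [1.7 0.3 1.4] n>= 0.0 |d| 0.1 turn [0.004 0.006 0.006]
```

Adjust slightly, then close.

move_arm([
  [1.7, 0, 1.2, 0.004, 0.006, 0],
  [0.5, 0, 0, 0, 0, 0],
])

```text
t: 2.53
ee_pos: [466.3, 142.1, 2.4]
orientation: [-0.347, -3.122, 0.0]
ft_force: [-0.3, -0.1, 0.3]
width: 87.6
```

move_arm([
  [0, 0, 0, 0, 0, 0],
  [0, 0, 0, 0, 0, 0],
  [0, 0, 0, 0, 0, 0],
  [0, 0, 0, 0, 0, 0],
  [0, 0, 0, 0, 0, 0],
], hand=1)

```text
t: 2.95
ee_pos: [466.4, 142.0, 2.7]
orientation: [-0.348, -3.122, 0.0]
ft_force: [0.2, -0.1, 0.4]
width: 58.3
```

move_arm([
  [0, 0, 0, 0, 0, 0],
  [0, 0, 0, 0, 0, 0],
  [0, 0, 0, 0, 0, 0],
])

```text
t: 3.2
ee_pos: [466.6, 142.1, 2.8]
orientation: [-0.348, -3.122, 0.0]
ft_force: [-0.2, 0.4, 0.8]
width: 38.0
```

```bash
python3 go.py 467 142.6 2.5 77
```

```text
t 3.2 pos [466.6 142.1   2.8] jaw 77.3 tilt [-0.0002 -0.    ] w 38.0 F [-0.2  0.4  0.8] q [ 0.27  0.61  2.03  0.    0.5  -1.08]
d [-0.3  0.6  0.3] n>= 0.0 |d| 0.0 turn [-0.    -0.     0.005]
```

move_arm([
  [0, 0, 0, 0, 0, 0],
  [0, 0, -20, 0, 0, 0],
  [0, 0, -30, 0, 0, 0],
  [0, 0, -30, 0, 0, 0],
  [0, 0, -10, 0, 0, 0],
])

```text
t: 3.62
ee_pos: [463.6, 141.3, 92.4]
orientation: [-0.347, -3.113, 0.006]
ft_force: [0.2, -0.4, 0.4]
width: 36.1
```

```bash
python3 - <<'E'
from workcell import eyes
from h import *
for n,b in(("scene",(150,130,100,75)),):
    d=eyes.get_image(n); np.savez(f"{n}2.npz",**d); crop(d,*b,8,f"pics/{n}2.png")
E
python3 go.py 468.9 -206.5 85 66
```

```text
t 3.67 pos [464.1 141.4  92.9] jaw 77.3 tilt [-0.0078 -0.0022] w 36.4 F [0.9 0.1 1.5] q [ 0.27  0.43  2.01 -0.    0.71 -1.08]
d [ -81.3 -338.3    8.7] n>= 8.1 |d| 8.3 turn [-0.005 -0.007  0.197]
```

View pics/scene2.png

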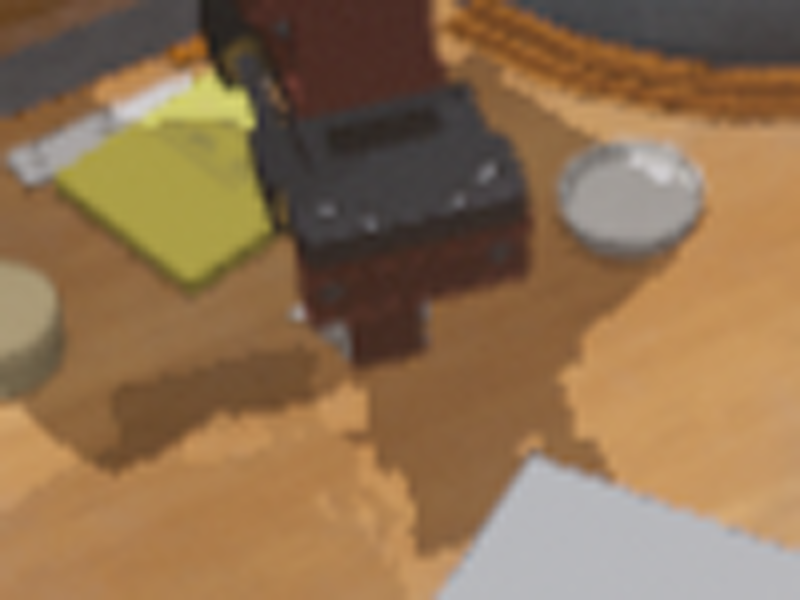

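Run:
```python
from h import *
s=load("scene2.npz")
c=np.array([464.1,141.4]); j=np.radians(77.3);yv=np.array([np.cos(j),np.sin(j)]);xv=np.array([-yv[1],yv[0]]) 
img=s["frame"][130:205,150:250,::-1].copy();img=cv2.resize(img,None,fx=8,fy=8,interpolation=cv2.INTER_CUBIC)
def dr(P,col):
    uv=(topx(s,P)-[150,130]+.5)*8-.5
    cv2.polylines(img,[np.round(uv).astype(np.int32)],False,col,1)
th=np.linspace(0,2*np.pi,80)
for off,col in((0,(0,0,255)),(5,(0,255,0))):
  for z in(90,99):
    cc=c+off*xv
    dr(np.c_[cc[0]+19*np.cos(th),cc[1]+19*np.sin(th),0*th+z],col)
for z in(92.4,):
  f=[c-19*yv+a*xv for a in(-10,10)]+[c-32*yv+a*xv for a in(10,-10)]
  dr(np.c_[np.array(f),[z]*4],(255,0,0))
cv2.imwrite("pics/ov2.png",img)
```

```text
(no output)
```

View pics/ov2.png

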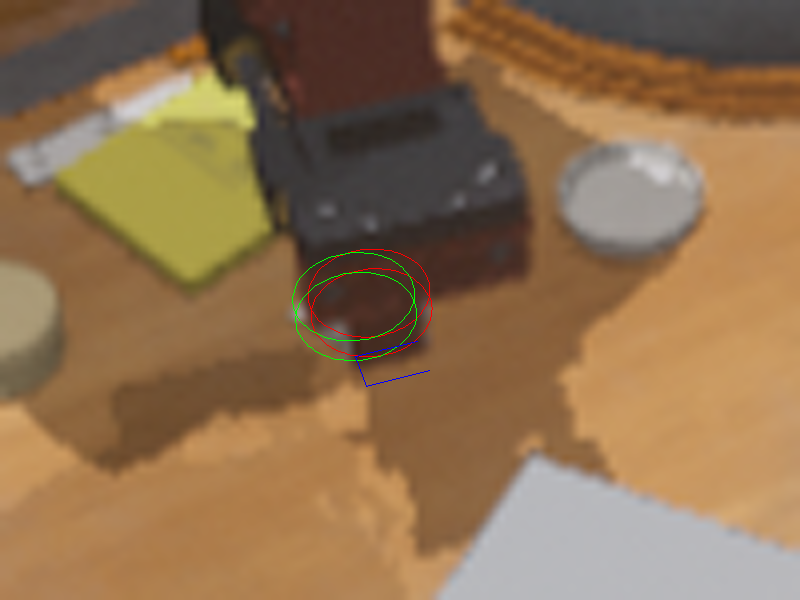

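move_arm([
  [-9, -37, 0, 0, 0, 0.1],
  [-12, -36, 0, 0, 0, 0.1],
  [-16, -34, 0, 0, 0, 0],
  [-16, -34, 0, 0, 0, 0],
  [-16, -34, 0, 0, 0, 0],
])

```text
t: 4.08
ee_pos: [468.3, -46.6, 93.4]
orientation: [-0.652, -3.072, 0.001]
ft_force: [1.9, -0.9, -1.0]
width: 36.3
```

```bash
python3 go.py 468.9 -206.5 85 66
```

```text
t 4.08 pos [468.3 -46.6  93.4] jaw 66.0 tilt [-0.0014 -0.0001] w 36.3 F [ 1.9 -0.9 -1. ] q [-0.12  0.41  2.05 -0.    0.68 -1.28]
d [ -65.5 -145.8    8.5] n>= 3.5 |d| 3.8 turn [-0.001 -0.001  0.001]
```

move_arm([
  [-14, -32, 0, 0, 0, 0],
  [-14, -32, 0, 0, 0, 0],
  [-14, -32, 0, 0, 0, 0],
  [-14, -32, 0, 0, 0, 0],
  [-5, -10, 4, 0, 0, 0],
])

```text
t: 4.5
ee_pos: [465.7, -208.5, 86.6]
orientation: [-0.656, -3.07, 0.002]
ft_force: [1.0, 0.1, -0.2]
width: 36.0
```

```bash
cat > ov.py <<'E'
import sys
from workcell import eyes,ctrl
from h import *
from fit import model
from scipy.spatial.transform import Rotation as Ro
# overlay of press model + case/finger at TCP, scene & top
def main(tag,views=("scene","top"),dz=0,d=98.9):
    for n in views:
        D=eyes.get_image(n); o=ctrl.get_obs(); np.savez(f"{n}{tag}.npz",**D)
        c=o["ee_pos"]; M=Ro.from_rotvec(o["orientation"]).as_matrix()
        off=np.array([.46,-1.52,0]) if n=="scene" else np.array([-.46,1.52,0])
        b=(225,230,100,75) if n=="scene" else (280,175,80,75); k=8
        crop(D,*b,k,f"pics/{n}{tag}.png"); img=cv2.resize(D["frame"][b[1]:b[1]+b[3],b[0]:b[0]+b[2],::-1],None,fx=k,fy=k,interpolation=cv2.INTER_CUBIC)
        def dr(P,col):
            uv=(topx(D,P+off)-[b[0],b[1]]+.5)*k-.5; cv2.polylines(img,[np.round(uv).astype(np.int32)],False,col,1)
        th=np.linspace(0,2*np.pi,80)
        for z in (c[2]-2.5+dz,c[2]+6.5+dz): dr(np.c_[c[0]+19*np.cos(th),c[1]+19*np.sin(th),0*th+z],(0,0,255))
        m=model(559.32,-246.59,-.42,d,117.5,-1.2,95.5); s=m["sp"]
        for r,z in((11.5,29),(18,24)): dr(np.c_[s[0]+r*np.cos(th),s[1]+r*np.sin(th),0*th+z],(0,255,0))
        cv2.imwrite(f"pics/{n}{tag}_ov.png",img)
if __name__=="__main__": main(sys.argv[1])
E
python3 ov.py 3; python3 go.py 468.9 -206.5 40 66
```

```text
t 4.6 pos [ 464.7 -206.2   85.5] jaw 65.8 tilt [-0.0049  0.0012] w 36.4 F [-0.4 -0.3 -0.2] q [-0.44  0.47  1.97 -0.    0.71 -1.59]
d [-4.2  1.5 45.5] n>= 1.1 |d| 1.1 turn [-0.001 -0.005 -0.003]
```

View pics/scene3_ov.png

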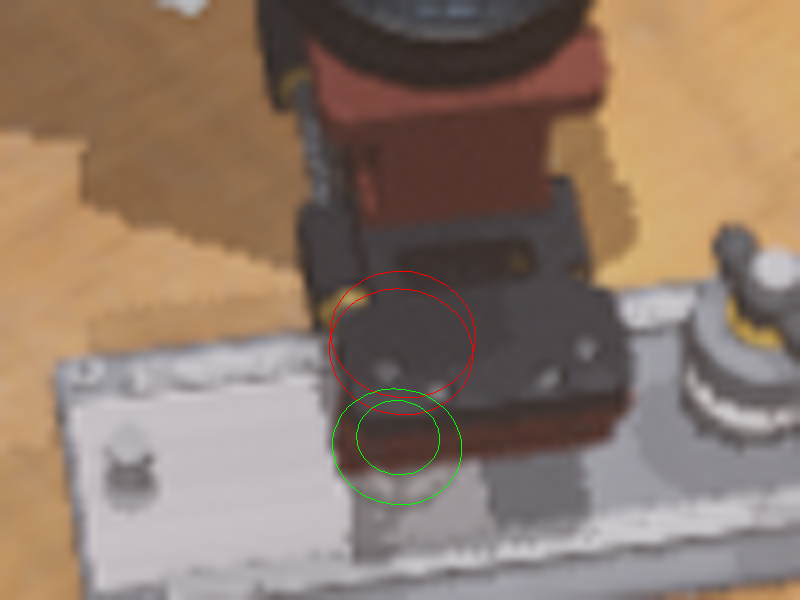

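View pics/top3_ov.png

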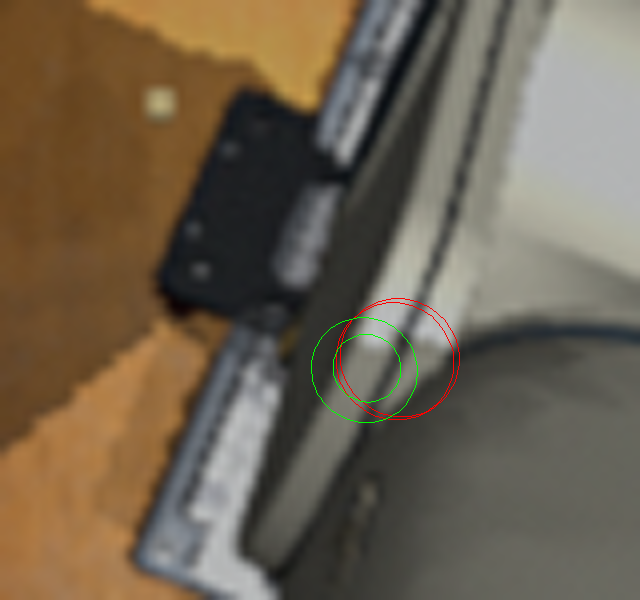

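move_arm([
  [-4.2, 1, 15, 0, -0.005, 0],
  [0, 0, 12, 0, 0, 0],
  [0, 0, 10, 0, 0, 0],
  [0, 0, 2, 0, 0, 0],
])

```text
t: 4.93
ee_pos: [467.7, -203.1, 43.6]
orientation: [-0.658, -3.069, -0.001]
ft_force: [-0.2, 0.3, -0.1]
width: 36.3
```

```bash
python3 go.py 468.9 -206.5 36 66
```

```text
t 4.93 pos [ 467.7 -203.1   43.6] jaw 65.8 tilt [-0.0026  0.0012] w 36.3 F [-0.2  0.3 -0.1] q [-0.43  0.55  1.98  0.    0.62 -1.58]
d [-2.5 -2.6  7.6] n>= 0.2 |d| 0.2 turn [ 0.    -0.003 -0.004]
```

move_arm([
  [-2.5, -2.6, 4, 0, -0.003, 0],
  [0, 0, 3, 0, 0, 0],
  [0, 0, 0, 0, 0, 0],
])

```text
t: 5.18
ee_pos: [468.3, -203.8, 35.1]
orientation: [-0.653, -3.07, -0.001]
ft_force: [-0.1, 0.1, -0.7]
width: 36.1
```

```bash
python3 go.py 468.9 -206.5 36 66
```

```text
t 5.18 pos [ 468.3 -203.8   35.1] jaw 66.0 tilt [-0.0025  0.0015] w 36.1 F [-0.1  0.1 -0.7] q [-0.43  0.56  1.98  0.    0.6  -1.59]
d [-1.7 -2.2 -1. ] n>= 0.1 |d| 0.1 turn [ 0.    -0.003 -0.001]
```

move_arm([
  [-2.5, -3.5, 0, 0, -0.003, 0],
  [-0.5, -0.5, 0, 0, 0, 0],
  [0, 0, 0, 0, 0, 0],
])

```text
t: 5.43
ee_pos: [470.1, -208.8, 35.7]
orientation: [0.652, 3.072, 0.0]
ft_force: [0.6, 0.1, -0.3]
width: 36.5
```

```bash
python3 go.py 468.9 -206.5 36 66
```

```text
t 5.43 pos [ 470.1 -208.8   35.7] jaw 66.0 tilt [ 0.0014 -0.0003] w 36.5 F [ 0.6  0.1 -0.3] q [-0.44  0.56  1.97  0.    0.6  -1.59]
d [ 2.   1.6 -0.3] n>= 0.0 |d| 0.1 turn [0.    0.001 0.   ]
```

move_arm([
  [1.6, 1.3, 0, 0, 0, 0],
  [0, 0, 0, 0, 0, 0],
])

```text
t: 5.6
ee_pos: [469.5, -207.3, 36.4]
orientation: [0.653, 3.07, -0.0]
ft_force: [0.1, 0.1, -0.1]
width: 36.3
```

```bash
python3 go.py 468.9 -206.5 33 66; python3 ov.py 4;python3 go.py 468.9 -206.5 33 66
```

```text
t 5.6 pos [ 469.5 -207.3   36.4] jaw 66.0 tilt [ 0.0027 -0.0009] w 36.3 F [ 0.1  0.1 -0.1] q [-0.44  0.56  1.97  0.    0.6  -1.59]
d [0.9 0.5 3.4] n>= 0.1 |d| 0.1 turn [ 0.     0.003 -0.   ]
t 5.7 pos [ 469.7 -207.5   36.4] jaw 66.0 tilt [ 0.003  -0.0011] w 36.2 F [-0.6  0.3 -0.4] q [-0.44  0.56  1.97  0.    0.6  -1.59]
d [1.2 0.6 3.4] n>= 0.1 |d| 0.1 turn [ 0.     0.003 -0.   ]
```

View pics/scene4_ov.png

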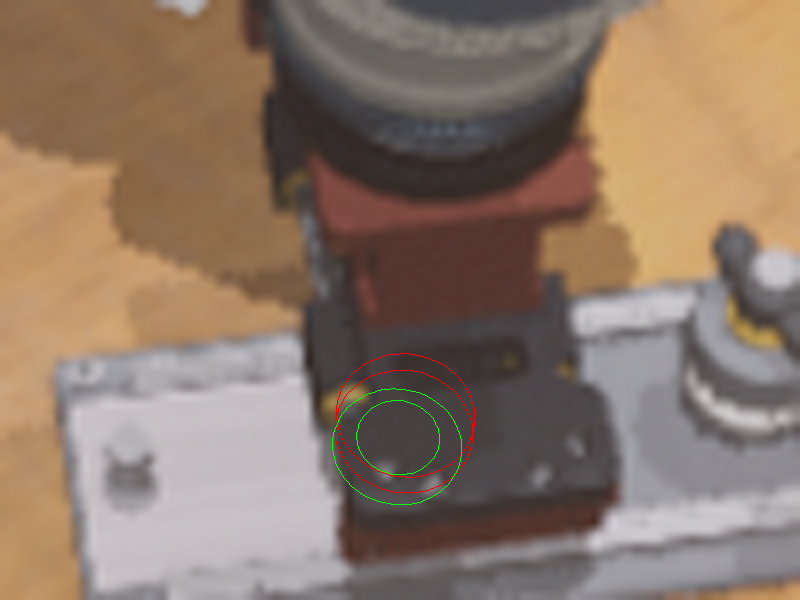

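move_arm([
  [1, 0.6, 3, 0, 0.003, 0],
  [0, 0, 1.5, 0, 0, 0],
])

```text
t: 5.87
ee_pos: [469.3, -206.7, 32.1]
orientation: [0.653, 3.072, 0.0]
ft_force: [0.6, -0.1, -0.7]
width: 36.0
```

```bash
python3 go.py 468.9 -206.5 28 66
```

```text
t 5.87 pos [ 469.3 -206.7   32.1] jaw 66.0 tilt [ 0.001  -0.0002] w 36.0 F [ 0.6 -0.1 -0.7] q [-0.44  0.57  1.97  0.    0.6  -1.59]
d [ 0.5 -0.   4.1] n>= 0.1 |d| 0.1 turn [ 0.     0.001 -0.   ]
```

move_arm([
  [0.4, 0, 2, 0, 0, 0],
  [0, 0, 1.5, 0, 0, 0],
])

```text
t: 6.03
ee_pos: [468.9, -206.4, 28.2]
orientation: [0.653, 3.072, 0.0]
ft_force: [0.4, -0.2, -0.2]
width: 35.9
```

move_arm([
  [0, 0, 1.5, 0, 0, 0],
  [0, 0, 1.5, 0, 0, 0],
])

```text
t: 6.2
ee_pos: [470.2, -207.0, 26.3]
orientation: [0.653, 3.07, -0.001]
ft_force: [-1.3, 1.8, 33.7]
width: 36.4
```

move_arm([
  [0, 0, -0.7, 0, 0, 0],
  [0, 0, 0, 0, 0, 0],
])

```text
t: 6.37
ee_pos: [471.4, -207.5, 27.8]
orientation: [0.652, 3.067, -0.002]
ft_force: [0.3, -0.4, 0.1]
width: 36.4
```

move_arm([
  [0, 0, 0, 0, 0, 0],
  [0, 0, 0, 0, 0, 0],
  [0, 0, 0, 0, 0, 0],
  [0, 0, 0, 0, 0, 0],
], hand=-0.1)

```text
t: 6.7
ee_pos: [470.9, -207.3, 27.1]
orientation: [0.652, 3.068, -0.001]
ft_force: [0.3, 0.2, 0.2]
width: 48.3
```

```bash
python3 go.py 468.9 -206.5 28 66
```

```text
t 6.7 pos [ 470.9 -207.3   27.1] jaw 66.0 tilt [ 0.0045 -0.0017] w 48.3 F [0.3 0.2 0.2] q [-0.44  0.58  1.97  0.    0.58 -1.59]
d [ 2.2 -0.1 -0.9] n>= 0.1 |d| 0.1 turn [ 0.     0.005 -0.   ]
```

move_arm([
  [0, 0, -15, 0, 0.004, 0],
  [0, 0, -25, 0, 0, 0],
  [0, 0, -25, 0, 0, 0],
  [0, 0, -20, 0, 0, 0],
  [20, 0, -5, 0, 0, 0],
])

```text
t: 7.12
ee_pos: [452.8, -199.3, 117.7]
orientation: [-0.653, -3.069, -0.002]
ft_force: [-0.2, -1.2, -0.2]
width: 48.3
```

move_arm([
  [35, 0, 0, 0, 0, 0],
  [35, 0, 0, 0, 0, 0],
  [0, 0, 0, 0, 0, 0],
])

```text
t: 7.37
ee_pos: [385.4, -169.3, 119.3]
orientation: [-0.653, -3.07, -0.001]
ft_force: [0.4, -0.0, -0.2]
width: 48.2
```

```bash
sed -i 's/if __name__=="__main__": main(sys.argv\[1\])/if __name__=="__main__": main(sys.argv[1],d=float(sys.argv[2]) if len(sys.argv)>2 else 98.9)/' ov.py; python3 ov.py 5;python3 go.py 400.3 -176.1 60 66
```

```text
t 7.47 pos [ 391.2 -172.   120.3] jaw 66.0 tilt [ 0.0039 -0.0016] w 48.5 F [ 0.4 -0.3  0.6] q [-0.44  0.31  2.13  0.    0.7  -1.59]
d [-9.7 -0.1 60.3] n>= 1.4 |d| 1.5 turn [ 0.     0.004 -0.   ]
```

View pics/scene5_ov.png

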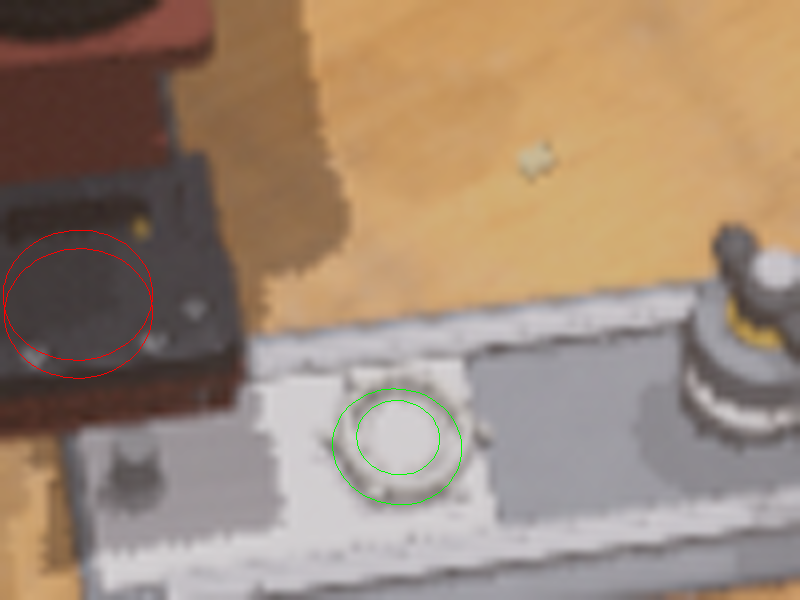

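View pics/top5.png

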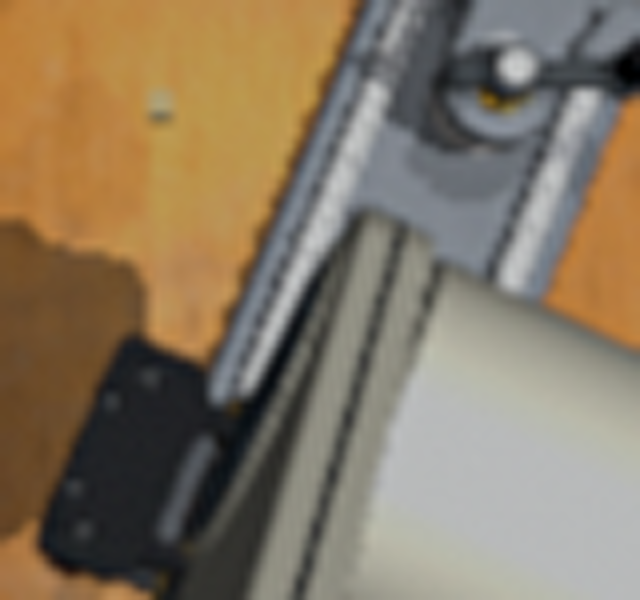

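move_arm([
  [-9, 0, 25, 0, 0.004, 0],
  [0, 0, 25, 0, 0, 0],
  [0, 0, 15, 0, 0, 0],
  [0, 0, 0, 0, 0, 0],
])

```text
t: 7.8
ee_pos: [407.9, -179.6, 55.0]
orientation: [0.651, 3.061, -0.004]
ft_force: [-0.3, 0.1, 0.1]
width: 48.6
```

```bash
python3 go.py 400.3 -176.1 27 66
```

```text
t 7.8 pos [ 407.9 -179.6   55. ] jaw 66.0 tilt [ 0.0113 -0.0052] w 48.6 F [-0.3  0.1  0.1] q [-0.44  0.46  2.12  0.    0.55 -1.59]
d [ 8.7  0.1 27.9] n>= 0.7 |d| 0.7 turn [-0.     0.012 -0.   ]
```

move_arm([
  [8.5, 0, 3, 0, 0.012, 0],
  [0, 0, 12, 0, 0, 0],
  [0, 0, 8, 0, 0, 0],
  [0, 0, 0, 0, 0, 0],
])

```text
t: 8.13
ee_pos: [402.4, -177.2, 31.5]
orientation: [0.653, 3.073, -0.0]
ft_force: [-0.2, 0.4, -0.4]
width: 48.4
```

```bash
python3 go.py 400.3 -176.1 27 66
```

```text
t 8.13 pos [ 402.4 -177.2   31.5] jaw 66.0 tilt [ 0.0002 -0.0003] w 48.4 F [-0.2  0.4 -0.4] q [-0.44  0.51  2.13 -0.    0.5  -1.59]
d [2.4 0.2 4.5] n>= 0.1 |d| 0.1 turn [-0.  0. -0.]
```

move_arm([
  [2, 0, 3.5, 0, 0, 0],
  [0, 0, 0.5, 0, 0, 0],
])

```text
t: 8.3
ee_pos: [401.0, -176.6, 28.0]
orientation: [0.653, 3.072, -0.001]
ft_force: [-1.1, 0.3, 0.2]
width: 48.6
```

move_arm([
  [0, 0, 0, 0, 0, 0],
  [0, 0, 0, 0, 0, 0],
  [0, 0, 0, 0, 0, 0],
  [0, 0, 0, 0, 0, 0],
  [0, 0, 0, 0, 0, 0],
], hand=1)

```text
t: 8.72
ee_pos: [401.9, -177.0, 29.6]
orientation: [0.653, 3.069, -0.002]
ft_force: [0.3, -0.6, -0.1]
width: 18.4
```

move_arm([
  [0, 0, 0, 0, 0, 0],
  [0, 0, 0, 0, 0, 0],
  [0, 0, 0, 0, 0, 0],
])

```text
t: 8.97
ee_pos: [402.0, -177.0, 29.9]
orientation: [0.653, 3.069, -0.002]
ft_force: [0.4, -0.8, -1.7]
width: 10.7
```

```bash
python3 go.py 490.7 -216.3 28 66
```

```text
t 8.97 pos [ 402.  -177.    29.9] jaw 66.0 tilt [ 0.0037 -0.0019] w 10.7 F [ 0.4 -0.8 -1.7] q [-0.44  0.51  2.13 -0.    0.49 -1.59]
d [-96.9   0.2   2.3] n>= 2.3 |d| 2.3 turn [-0.     0.004 -0.   ]
```

move_arm([
  [-6, 0, 0, 0, 0.003, 0],
  [-10, 0, 0, 0, 0, 0],
  [-12, 0, 0, 0, 0, 0],
  [-12, 0, 0, 0, 0, 0],
  [-12, 0, 0, 0, 0, 0],
])

```text
t: 9.38
ee_pos: [446.5, -196.7, 29.8]
orientation: [-0.651, -3.063, -0.003]
ft_force: [-3.3, 0.9, 4.2]
width: 10.2
```

```bash
python3 go.py 490.7 -216.3 29 66
```

```text
t 9.38 pos [ 446.5 -196.7   29.8] jaw 66.0 tilt [-0.0094  0.0041] w 10.2 F [-3.3  0.9  4.2] q [-0.44  0.56  2.02 -0.    0.57 -1.59]
d [-48.4   0.1   0.3] n>= 1.2 |d| 1.2 turn [-0.   -0.01 -0.  ]
```

move_arm([
  [-12, 0, 0, 0, -0.008, 0],
  [-12, 0, 0, 0, 0, 0],
  [-10, 0, 0, 0, 0, 0],
  [-7, 0, 0, 0, 0, 0],
  [-4, 0, 0, 0, 0, 0],
])

```text
t: 9.8
ee_pos: [491.5, -216.5, 29.8]
orientation: [-0.653, -3.07, -0.001]
ft_force: [-10.0, 4.4, 8.2]
width: 10.0
```

```bash
python3 go.py 490.7 -216.3 29 66
```

```text
t 9.8 pos [ 491.5 -216.5   29.8] jaw 66.0 tilt [-0.0031  0.0016] w 10.0 F [-10.    4.4   8.2] q [-0.44  0.6   1.92  0.    0.63 -1.59]
d [ 0.9 -0.1  0.8] n>= 0.0 |d| 0.0 turn [ 0.    -0.003 -0.   ]
```

move_arm([
  [-2, 0, 0, 0, 0, 0],
  [-2, 0, 0, 0, 0, 0],
])

```text
t: 9.97
ee_pos: [491.5, -216.5, 29.7]
orientation: [-0.65, -3.06, -0.005]
ft_force: [-7.9, 3.7, 15.6]
width: 10.2
```

move_arm([
  [-2, 0, 0, 0, 0, 0],
  [-2, 0, 0, 0, 0, 0],
])

```text
t: 10.13
ee_pos: [491.4, -216.5, 29.8]
orientation: [-0.649, -3.051, -0.008]
ft_force: [-7.2, 3.2, 9.8]
width: 9.8
```

move_arm([
  [1, 0, 0, 0, -0.01, 0],
  [0, 0, 0, 0, 0, 0],
  [0, 0, 0, 0, 0, 0],
], hand=0.2)

```text
t: 10.38
ee_pos: [491.0, -216.4, 29.7]
orientation: [-0.651, -3.063, -0.004]
ft_force: [0.7, 0.5, -1.1]
width: 26.8
```

move_arm([
  [0, 0, -10, 0, 0, 0],
  [0, 0, -25, 0, 0, 0],
  [0, 0, -35, 0, 0, 0],
  [0, 0, -35, 0, 0, 0],
  [25, 0, -20, 0, 0, 0],
])

```text
t: 10.8
ee_pos: [470.9, -207.7, 157.1]
orientation: [-0.65, -3.058, -0.005]
ft_force: [1.2, -0.0, 1.4]
width: 35.3
```

move_arm([
  [40, 0, 0, 0, 0, 0],
  [40, 0, 0, 0, 0, 0],
  [20, 0, 0, 0, 0, 0],
])

```text
t: 11.05
ee_pos: [382.0, -168.2, 165.4]
orientation: [0.653, 3.073, -0.001]
ft_force: [-0.4, 0.2, 0.3]
width: 35.2
```

```bash
python3 go.py 557.6 -284.6 150 66
python3 - <<'E'
from workcell import eyes
from h import *
for n,b in(("top",(300,140,80,75)),("scene",(225,225,140,100))):
    d=eyes.get_image(n); np.savez(f"{n}6.npz",**d); crop(d,*b,8 if n=="top" else 5.6,f"pics/{n}6.png")
E
```

```text
t 11.05 pos [ 382.  -168.2  165.4] jaw 66.0 tilt [ 0.0002 -0.0005] w 35.2 F [-0.4  0.2  0.3] q [-0.44  0.21  2.12 -0.    0.82 -1.59]
d [-207.8  -34.9   15.5] n>= 5.0 |d| 5.1 turn [-0.  0.  0.]
```

View pics/scene6.png

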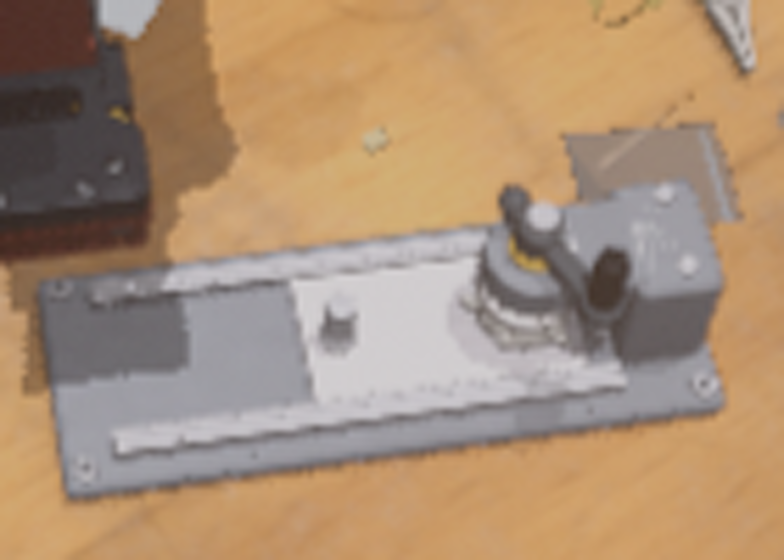

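View pics/top6.png

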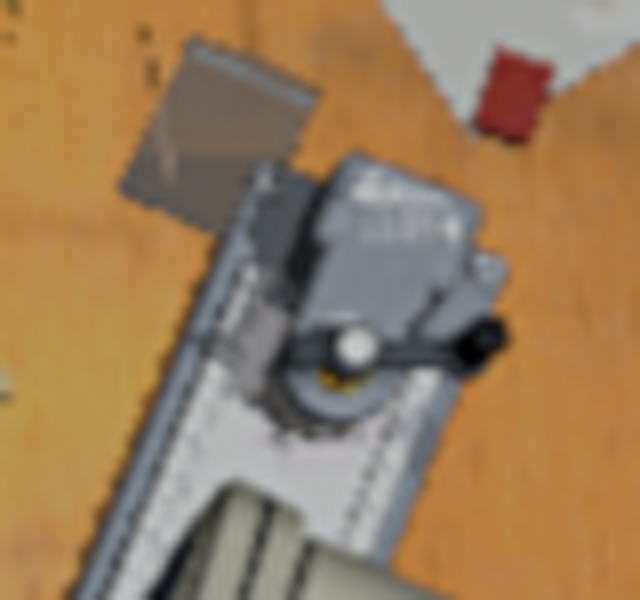

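move_arm([
  [0, 0, 0, 0, 0, 0.12],
  [0, 0, 0, 0, 0, 0.12],
  [0, 0, 0, 0, 0, 0.12],
  [0, 0, 0, 0, 0, 0.12],
  [0, 0, 0, 0, 0, 0.12],
])

```text
t: 11.57
ee_pos: [388.0, -171.2, 169.2]
orientation: [1.555, 2.718, 0.001]
ft_force: [-0.3, 0.6, -0.2]
width: 35.1
```

move_arm([
  [0, 0, 0, 0, 0, 0.12],
  [0, 0, 0, 0, 0, 0.08],
  [0, 0, 0, 0, 0, 0],
])

```text
t: 11.82
ee_pos: [392.7, -173.3, 171.0]
orientation: [1.834, 2.531, 0.004]
ft_force: [-0.1, 1.0, 0.4]
width: 35.3
```

```bash
python3 - <<'E'
from h import *
for n,b,k,off,pts in (("top6.npz",(300,140),8,(-.46,1.52),{"grip":(488,333,117.5),"hub":(356,345,95.5)}),("scene6.npz",(225,225),5.6,(.46,-1.52),{"grip":(612,262,117.5),"hub":(543,216,95.5),"pin":(341,300,44)})):
    d=load(n)
    for q,(u,v,z) in pts.items(): print(n,q,np.round(ray(d,(np.array([u,v])+.5)/k-.5+b,z)[:2]-off,1))
E
python3 go.py 557.6 -284.6 150 20
```

```text
top6.npz grip [ 558.5 -284. ]
top6.npz hub [ 559.4 -246.7]
scene6.npz grip [ 557.9 -284.3]
scene6.npz hub [ 559.3 -246.5]
scene6.npz pin [ 493.1 -213.5]
t 11.82 pos [ 392.7 -173.3  171. ] jaw 18.2 tilt [ 0.0141 -0.0071] w 35.3 F [-0.1  1.   0.4] q [-0.44  0.21  2.1  -0.    0.82 -0.76]
d [-156.8  121.7   24.1] n>= 3.8 |d| 4.8 turn [ 0.011  0.011 -0.032]
```

move_arm([
  [-28, 22, 2, 0.01, 0.01, 0],
  [-30, 24, 2, 0, 0, 0],
  [-30, 24, 2, 0, 0, 0],
  [-30, 24, 4, 0, 0, 0],
  [-28, 20, 4, 0, 0, 0],
])

```text
t: 12.23
ee_pos: [550.8, -277.5, 158.0]
orientation: [-1.823, -2.558, -0.0]
ft_force: [-0.7, 1.0, 0.9]
width: 34.9
```

```bash
python3 go.py 558 -284.4 130 18
```

```text
t 12.23 pos [ 550.8 -277.5  158. ] jaw 19.1 tilt [-0.0001  0.0002] w 34.9 F [-0.7  1.   0.9] q [-0.49  0.49  1.69  0.    0.96 -0.82]
d [-8.9  4.6 28. ] n>= 0.7 |d| 0.7 turn [-0.    -0.     0.019]
```

move_arm([
  [-6, 3, 12, 0, 0, 0],
  [-3, 1.5, 8, 0, 0, 0],
  [0, 0, 4, 0, 0, 0],
  [0, 0, 0, 0, 0, 0],
])

```text
t: 12.57
ee_pos: [566.8, -290.5, 132.2]
orientation: [1.809, 2.56, 0.001]
ft_force: [-0.4, 1.2, 0.3]
width: 35.2
```

```bash
python3 go.py 558 -284.4 98 19
```

```text
t 12.57 pos [ 566.8 -290.5  132.2] jaw 19.5 tilt [ 0.006  -0.0033] w 35.2 F [-0.4  1.2  0.3] q [-0.49  0.55  1.67 -0.    0.92 -0.83]
d [ 8.8 -6.4 34.1] n>= 0.8 |d| 0.9 turn [0.005 0.005 0.009]
```

move_arm([
  [8, -6, 0, 0.004, 0.004, 0],
  [0, 0, 0, 0, 0, 0],
  [0, 0, 0, 0, 0, 0],
])

```text
t: 12.82
ee_pos: [555.6, -282.8, 132.4]
orientation: [-1.809, -2.567, 0.001]
ft_force: [-0.5, 0.5, 0.4]
width: 34.9
```

```bash
python3 go.py 558 -284.4 98 19
```

```text
t 12.82 pos [ 555.6 -282.8  132.4] jaw 19.6 tilt [-0.0017  0.0005] w 34.9 F [-0.5  0.5  0.4] q [-0.49  0.53  1.69 -0.    0.92 -0.83]
d [-2.3  1.8 34.4] n>= 0.8 |d| 0.8 turn [-0.001 -0.001  0.011]
```

move_arm([
  [-1.8, 1.4, 8, 0, 0, 0],
  [0, 0, 10, 0, 0, 0],
  [0, 0, 8, 0, 0, 0],
  [0, 0, 0, 0, 0, 0],
])

```text
t: 13.15
ee_pos: [557.2, -283.4, 106.4]
orientation: [1.808, 2.568, -0.0]
ft_force: [0.2, 0.3, -1.1]
width: 35.1
```

```bash
python3 go.py 558 -284.4 98 19
```

```text
t 13.15 pos [ 557.2 -283.4  106.4] jaw 19.7 tilt [ 0.0009 -0.0008] w 35.1 F [ 0.2  0.3 -1.1] q [-0.49  0.57  1.7  -0.    0.87 -0.83]
d [-1.2  0.4  8.4] n>= 0.2 |d| 0.2 turn [0.001 0.001 0.012]
```

move_arm([
  [-1.2, 0.3, 5, 0, 0, 0],
  [0, 0, 3, 0, 0, 0],
])

```text
t: 13.32
ee_pos: [557.9, -284.4, 97.4]
orientation: [1.808, 2.568, -0.0]
ft_force: [-0.0, -0.5, -0.2]
width: 35.2
```

move_arm([
  [0, 0, 0, 0, 0, 0],
  [0, 0, 0, 0, 0, 0],
  [0, 0, 0, 0, 0, 0],
  [0, 0, 0, 0, 0, 0],
  [0, 0, 0, 0, 0, 0],
], hand=1)

```text
t: 13.73
ee_pos: [557.9, -284.3, 96.2]
orientation: [-1.808, -2.568, 0.0]
ft_force: [0.0, 0.2, -0.4]
width: 12.6
```

```bash
python3 go.py 558 -284.4 98 19
```

```text
t 13.73 pos [ 557.9 -284.3   96.2] jaw 19.7 tilt [-0.0005  0.0003] w 12.6 F [ 0.   0.2 -0.4] q [-0.49  0.58  1.7   0.    0.86 -0.83]
d [-0.2  0.1 -1.8] n>= 0.0 |d| 0.0 turn [-0.    -0.     0.012]
```

```bash
cat > cr.py <<'E'
import sys,numpy as np,json,os
from workcell import ctrl
from scipy.spatial.transform import Rotation as Ro
C=np.array([559.4,-246.6]);r=37.8
step=float(sys.argv[1]);n=int(sys.argv[2]); lead=float(sys.argv[3]) if len(sys.argv)>3 else 0
o=ctrl.get_obs();M=Ro.from_rotvec(o["orientation"]).as_matrix();p=o["ee_pos"];F=o["ft_force"]
v=p[:2]-C;a=np.arctan2(v[1],v[0]); a0=np.arctan2(-284.3+246.6,557.9-559.4)
turned=(a0-a)%(2*np.pi); turned-= 2*np.pi if turned>6 else 0
tang=np.array([np.sin(a),-np.cos(a)]); rad=v/np.hypot(*v)
print("t",round(o["t"],2),"turned",round(turned,3),"r",round(np.hypot(*v),2),"z",round(p[2],2),"Ft(resist)",round(-F[:2]@tang,2),"Fr",round(F[:2]@rad,2),"Fz",round(F[2],1),"w",round(o["width"],1),"tilt",np.round(M[:2,2],3),"q6",round(o["qpos"][5],2))
zt=96.2-1.27*turned
q=p.copy(); rows=[]
for i in range(n):
    b=a-step*(i+1)-lead; tgt=np.r_[C+r*np.array([np.cos(b),np.sin(b)]),96.2-1.27*(turned+step*(i+1))]
    rows.append(M.T@(tgt-q)); q=tgt
print(np.round(rows,1).tolist(), "level turn",np.round(np.cross(M[:,2],[0,0,-1])@M,3))
E
python3 cr.py 0.12 5
```

```text
t 13.73 turned 0.001 r 37.7 z 96.16 Ft(resist) 0.01 Fr -0.19 Fz -0.4 w 12.6 tilt [-0.  0.] q6 -0.83
[[1.9, -4.1, 0.1], [2.4, -3.8, 0.2], [2.9, -3.5, 0.2], [3.3, -3.1, 0.2], [3.6, -2.7, 0.2]] level turn [-0. -0.  0.]
```

move_arm([
  [1.9, -4.1, 0.1, 0, 0, 0],
  [2.4, -3.8, 0.2, 0, 0, 0],
  [2.9, -3.5, 0.2, 0, 0, 0],
  [3.3, -3.1, 0.2, 0, 0, 0],
  [3.6, -2.7, 0.2, 0, 0, 0],
])

```text
t: 14.15
ee_pos: [536.5, -276.1, 95.3]
orientation: [1.808, 2.567, 0.002]
ft_force: [3.0, 2.2, -3.9]
width: 12.4
```

```bash
python3 cr.py 0.1 3
```

```text
t 14.15 turned 0.62 r 37.39 z 95.35 Ft(resist) 0.96 Fr -3.59 Fz -3.9 w 12.4 tilt [0.002 0.   ] q6 -0.84
[[3.1, -2.2, 0.1], [3.5, -1.5, 0.1], [3.6, -1.2, 0.1]] level turn [ 0.002  0.001 -0.   ]
```

move_arm([
  [3.1, -2.2, 0.3, 0, 0, 0],
  [3.5, -1.5, 0.2, 0, 0, 0],
  [3.6, -1.2, 0.2, 0, 0, 0],
])

```text
t: 14.4
ee_pos: [528.3, -267.0, 94.9]
orientation: [1.807, 2.565, 0.005]
ft_force: [5.1, 1.5, -4.4]
width: 12.3
```

```bash
python3 cr.py 0.1 3
```

```text
t 14.4 turned 0.95 r 37.21 z 94.94 Ft(resist) 1.5 Fr -5.09 Fz -4.4 w 12.3 tilt [0.005 0.   ] q6 -0.83
[[3.6, -1.3, 0.1], [3.8, -0.3, 0.1], [3.8, 0.0, 0.1]] level turn [ 0.005  0.002 -0.   ]
```

```bash
sed -i 's/C=np.array(.*/C=np.array([560.1,-246.4]);r=37.9/' cr.py; python3 cr.py 0.1 3
```

```text
t 14.4 turned 0.956 r 37.91 z 94.94 Ft(resist) 1.47 Fr -5.1 Fz -4.4 w 12.3 tilt [0.005 0.   ] q6 -0.83
[[3.7, -0.7, 0.1], [3.8, -0.3, 0.1], [3.8, 0.1, 0.1]] level turn [ 0.005  0.002 -0.   ]
```

move_arm([
  [3.7, -0.7, 0.3, 0.005, 0.002, 0],
  [3.8, -0.3, 0.2, 0, 0, 0],
])

```text
t: 14.57
ee_pos: [524.9, -260.1, 94.7]
orientation: [1.809, 2.567, -0.0]
ft_force: [3.8, -0.3, -3.5]
width: 12.4
```

```bash
python3 cr.py 0.1 3
```

```text
t 14.57 turned 1.161 r 37.8 z 94.72 Ft(resist) 1.62 Fr -3.47 Fz -3.5 w 12.4 tilt [ 0.001 -0.001] q6 -0.82
[[3.8, -0.0, 0.1], [3.8, 0.5, 0.1], [3.7, 0.8, 0.1]] level turn [0.    0.001 0.   ]
```

move_arm([
  [3.8, 0.0, 0.2, 0, 0, 0],
  [3.8, 0.5, 0.2, 0, 0, 0],
])

```text
t: 14.73
ee_pos: [522.8, -252.6, 94.5]
orientation: [1.808, 2.567, -0.001]
ft_force: [3.0, -1.3, -2.7]
width: 12.5
```

```bash
python3 cr.py 0.1 3
```

```text
t 14.73 turned 1.366 r 37.79 z 94.45 Ft(resist) 1.78 Fr -2.74 Fz -2.7 w 12.5 tilt [ 0.001 -0.002] q6 -0.81
[[3.7, 0.7, 0.1], [3.6, 1.2, 0.1], [3.4, 1.6, 0.1]] level turn [ 0.001  0.002 -0.   ]
```

move_arm([
  [3.7, 0.8, 0.2, 0, 0, 0],
  [3.6, 1.2, 0.1, 0, 0, 0],
])

```text
t: 14.9
ee_pos: [522.4, -245.3, 94.4]
orientation: [1.807, 2.566, -0.003]
ft_force: [2.8, -2.0, -4.6]
width: 12.1
```

```bash
python3 cr.py 0.1 3
```

```text
t 14.9 turned 1.561 r 37.73 z 94.39 Ft(resist) 1.89 Fr -2.82 Fz -4.6 w 12.1 tilt [ 0.002 -0.004] q6 -0.8
[[3.5, 1.4, 0.3], [3.3, 1.9, 0.1], [3.1, 2.2, 0.1]] level turn [ 0.001  0.004 -0.   ]
```

move_arm([
  [3.5, 1.5, 0.3, 0.001, 0.004, 0],
  [3.3, 1.9, 0.1, 0, 0, 0],
])

```text
t: 15.07
ee_pos: [523.2, -238.3, 94.3]
orientation: [1.807, 2.569, -0.003]
ft_force: [0.9, -5.7, -4.0]
width: 12.7
```

```bash
python3 cr.py 0.1 3
```

```text
t 15.07 turned 1.747 r 37.78 z 94.26 Ft(resist) 5.4 Fr -2.06 Fz -4.0 w 12.7 tilt [-0.    -0.002] q6 -0.79
[[3.2, 2.1, 0.4], [2.9, 2.5, 0.1], [2.6, 2.7, 0.1]] level turn [-0.001  0.002 -0.   ]
```

move_arm([
  [3.2, 2.2, 0.3, 0, 0.002, 0],
  [2.9, 2.5, 0.1, 0, 0, 0],
])

```text
t: 15.23
ee_pos: [525.2, -232.0, 94.0]
orientation: [-1.806, -2.57, 0.005]
ft_force: [0.6, -6.3, -3.5]
width: 12.5
```

```bash
python3 cr.py 0.1 3
```

```text
t 15.23 turned 1.923 r 37.82 z 94.03 Ft(resist) 5.58 Fr -2.99 Fz -3.5 w 12.5 tilt [-0.002 -0.003] q6 -0.78
[[2.7, 2.6, 0.4], [2.4, 2.9, 0.1], [2.1, 3.2, 0.1]] level turn [-0.003  0.002 -0.   ]
```

move_arm([
  [2.7, 2.7, 0.3, 0, 0.002, 0],
  [2.4, 3.0, 0.1, 0, 0, 0],
  [2.1, 3.3, 0.1, 0, 0, 0],
])

```text
t: 15.48
ee_pos: [529.6, -224.0, 93.8]
orientation: [-1.803, -2.569, 0.011]
ft_force: [-1.6, -8.2, -1.2]
width: 12.0
```

```bash
python3 cr.py 0.1 4
```

```text
t 15.48 turned 2.164 r 37.88 z 93.76 Ft(resist) 7.58 Fr -3.56 Fz -1.2 w 12.0 tilt [-0.006 -0.004] q6 -0.76
[[2.0, 3.2, 0.4], [1.6, 3.4, 0.1], [1.3, 3.6, 0.1], [0.9, 3.7, 0.1]] level turn [-0.007  0.002  0.   ]
```

move_arm([
  [2.0, 3.3, 0.3, -0.006, 0.002, 0],
  [1.6, 3.5, 0.1, 0, 0, 0],
  [1.3, 3.7, 0.1, 0, 0, 0],
])

```text
t: 15.73
ee_pos: [534.9, -217.9, 93.4]
orientation: [-1.8, -2.57, 0.012]
ft_force: [-2.5, -7.6, 0.7]
width: 12.5
```

```bash
python3 cr.py 0.1 4
```

```text
t 15.73 turned 2.378 r 38.02 z 93.43 Ft(resist) 6.89 Fr -3.99 Fz 0.7 w 12.5 tilt [-0.007 -0.004] q6 -0.75
[[1.1, 3.6, 0.3], [0.8, 3.7, 0.1], [0.5, 3.8, 0.1], [0.1, 3.8, 0.1]] level turn [-0.008  0.001 -0.   ]
```

move_arm([
  [1.3, 4.0, 0.3, -0.008, 0.001, 0],
  [1.0, 4.2, 0.1, -0.003, 0, 0],
  [0.6, 4.2, 0.1, -0.003, 0, 0],
  [0.3, 4.2, 0.1, -0.003, 0, 0],
])

```text
t: 16.07
ee_pos: [543.2, -212.1, 93.0]
orientation: [-1.797, -2.573, 0.006]
ft_force: [-6.0, -7.2, 3.5]
width: 12.7
```

```bash
python3 cr.py 0.1 4
```

```text
t 16.07 turned 2.644 r 38.24 z 92.99 Ft(resist) 8.59 Fr -3.76 Fz 3.5 w 12.7 tilt [-0.005 -0.001] q6 -0.74
[[-0.1, 3.8, 0.3], [-0.2, 3.8, 0.1], [-0.5, 3.7, 0.1], [-0.9, 3.7, 0.1]] level turn [-0.005 -0.001  0.   ]
```

move_arm([
  [-0.1, 4.4, 0.2, -0.006, 0, 0],
  [-0.3, 4.4, 0.1, -0.003, 0, 0],
  [-0.6, 4.3, 0.1, -0.003, 0, 0],
  [-1.0, 4.2, 0.1, -0.003, 0, 0],
])

```text
t: 16.4
ee_pos: [550.4, -209.4, 92.7]
orientation: [-1.789, -2.568, 0.005]
ft_force: [-8.3, -3.5, 7.7]
width: 12.4
```

```bash
python3 cr.py 0.1 4
```

```text
t 16.4 turned 2.844 r 38.22 z 92.7 Ft(resist) 8.9 Fr -1.32 Fz 7.7 w 12.4 tilt [-0.012  0.004] q6 -0.74
[[-0.9, 3.7, 0.2], [-0.9, 3.7, 0.1], [-1.3, 3.6, 0.1], [-1.6, 3.4, 0.1]] level turn [-0.01  -0.008  0.   ]
```

move_arm([
  [-1.0, 5.0, -0.3, -0.01, -0.006, 0],
  [-1.2, 5.0, -0.1, -0.003, -0.002, 0],
  [-1.5, 4.8, 0, -0.003, -0.002, 0],
  [-1.8, 4.5, 0, 0, 0, 0],
])

```text
t: 16.73
ee_pos: [557.9, -208.2, 92.5]
orientation: [-1.783, -2.566, 0.015]
ft_force: [-8.9, -2.3, 8.7]
width: 12.6
```

```bash
python3 cr.py 0.1 4
```

```text
t 16.73 turned 3.044 r 38.28 z 92.46 Ft(resist) 9.01 Fr -1.75 Fz 8.7 w 12.6 tilt [-0.019  0.002] q6 -0.73
[[-1.7, 3.5, 0.2], [-1.6, 3.4, 0.1], [-2.0, 3.2, 0.1], [-2.3, 3.0, 0.1]] level turn [-0.017 -0.009 -0.   ]
```

move_arm([
  [-1.9, 4.8, -0.3, -0.01, -0.006, 0],
  [-2.0, 4.6, 0, 0, 0, 0],
  [-2.2, 4.2, 0, 0, 0, 0],
])

```text
t: 16.98
ee_pos: [562.6, -208.1, 92.3]
orientation: [-1.777, -2.559, 0.022]
ft_force: [-8.2, -1.0, 9.9]
width: 12.6
```

```bash
python3 cr.py 0.1 4
```

```text
t 16.98 turned 3.168 r 38.37 z 92.26 Ft(resist) 8.06 Fr -1.58 Fz 9.9 w 12.6 tilt [-0.03   0.003] q6 -0.72
[[-2.2, 3.2, 0.1], [-2.1, 3.2, 0.0], [-2.4, 3.0, 0.0], [-2.6, 2.7, 0.0]] level turn [-0.027 -0.014  0.   ]
```

move_arm([
  [0, 0, 0, 0, 0, 0],
  [0, 0, 0, 0, 0, 0],
])

```text
t: 17.15
ee_pos: [561.5, -208.3, 92.8]
orientation: [-1.776, -2.557, 0.024]
ft_force: [3.1, -2.7, -4.4]
width: 12.3
```

move_arm([
  [0, 0, 0, 0, 0, 0],
  [0, 0, 0, 0, 0, 0],
  [0, 0, 0, 0, 0, 0],
  [0, 0, 0, 0, 0, 0],
], hand=0.2)

```text
t: 17.48
ee_pos: [559.8, -206.7, 92.4]
orientation: [-1.773, -2.553, 0.025]
ft_force: [0.4, 0.2, 0.4]
width: 34.0
```

```bash
python3 cr.py 0.1 1
```

```text
t 17.48 turned 3.093 r 39.65 z 92.42 Ft(resist) -0.44 Fr 0.17 Fz 0.4 w 34.0 tilt [-0.036  0.006] q6 -0.72
[[-3.1, 2.9, 0.1]] level turn [-0.032 -0.018 -0.   ]
```

move_arm([
  [0, 0, -10, 0, 0, 0],
  [0, 0, -25, 0, 0, 0],
  [0, 0, -30, 0, 0, 0],
  [20, -20, -20, 0, 0, 0],
  [28, -28, 0, 0, 0, 0],
])

```text
t: 17.9
ee_pos: [504.2, -179.7, 183.7]
orientation: [-1.773, -2.552, 0.024]
ft_force: [0.7, -0.0, 0.4]
width: 35.2
```

move_arm([
  [28, -28, 0, 0, 0, 0],
  [28, -28, 0, 0, 0, 0],
  [28, -28, 0, 0, 0, 0],
  [28, -28, 0, 0, 0, 0],
  [0, 0, 0, 0, 0, 0],
])

```text
t: 18.32
ee_pos: [349.2, -108.8, 192.7]
orientation: [-1.773, -2.553, 0.023]
ft_force: [-0.5, -0.7, -0.2]
width: 35.3
```

```bash
python3 - <<'E'
from workcell import eyes
from h import *
for n,b in(("top",(300,140,80,75)),("scene",(225,225,140,100))):
    d=eyes.get_image(n); np.savez(f"{n}7.npz",**d); crop(d,*b,8 if n=="top" else 5.6,f"pics/{n}7.png"); cv2.imwrite(f"pics/{n}7f.png",d["frame"][:,:,::-1])
E
python3 go.py
```

```text
t 18.42 pos [ 356.1 -111.4  194.2] jaw 20.5 tilt [-0.0282  0.0041] w 35.1 F [0.2 0.  0.8] q [-0.33  0.1   2.16 -0.01  0.91 -0.68]
```

View pics/top7.png

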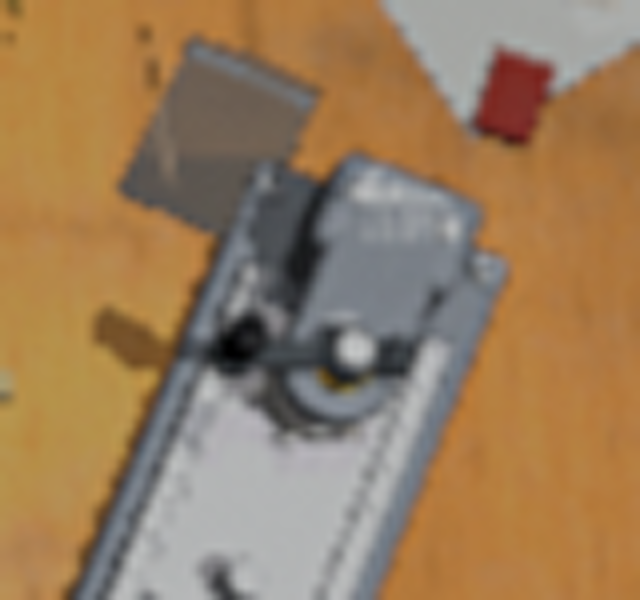

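View pics/scene7.png

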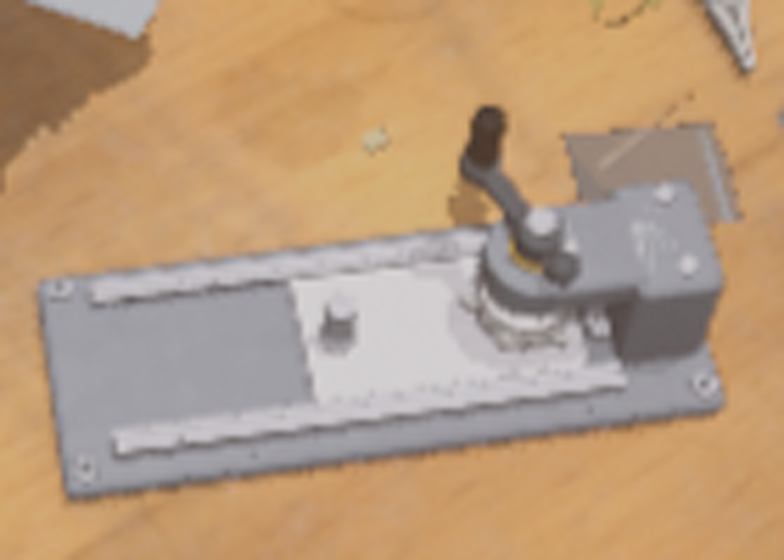

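View pics/top7f.png

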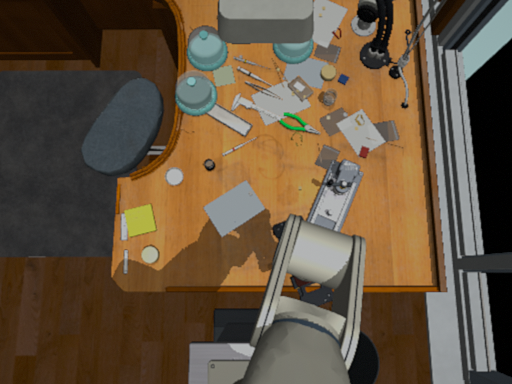

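Run:
```python
from h import *
C=np.array([560.1,-246.4])
for n,b,k,off,p,hub in (("top7.npz",(300,140),8,(-.46,1.52),(244,333),(356,348)),("scene7.npz",(225,225),5.6,(.46,-1.52),(489,116),(543,222))):
    d=load(n); g=ray(d,(np.array(p)+.5)/k-.5+b,113.5)[:2]-off; v=g-C
    print(n,np.round(g,1),"turned",round(-1.629-np.arctan2(v[1],v[0])+2*np.pi,2),np.hypot(*v))
```

```text
top7.npz [ 559.5 -207.3] turned 3.07 39.1236270822567
scene7.npz [ 560.4 -207.8] turned 3.09 38.58919661075785
```

```bash
python3 -c "
from workcell import ctrl
print(ctrl.close_job())"
```

```text
the job is handed in; nothing more can be done
None
```

The watch case is seated on the lower die, the table is in at its stop, and the screw is just under a quarter turn past touch. I handed the job in at about 18.4 s with the gripper clear of the press; no verdict was reported.

- **Case:** I gripped it on the bench and set it over the spigot. There was no force on the way down until it met the seat at the expected height. It then read about 34 N upward for a moment before I relaxed it. The picture afterwards showed the ring flat round the spigot.
- **Table:** I gripped the pin and pushed until it stopped moving, with about 11 N resisting. That puts the die about 1 mm from the screw's axis as seen by the cameras.
- **Crank:** the turning force rose from 1.9 N to 5.4 N between 1.56 and 1.75 rad of turning. I took the touch as about 1.6 to 1.65 rad.
- **Final turn:** I stopped at 3.17 rad by the arm's reading, but the last pictures show the crank at 3.07 and 3.09 rad. That is about 1.45 rad past touch, against a target of 1.57 and limits of about 0.9 to 2.36. I left it there.
- **Not checked directly:** I could not measure the pressing force on the case.
- **Other items:** the loupe, brass box and cup look unmoved in the last top picture.
- **Readings that disagreed:** the finger opening read 1 to 2 mm small on the case and the pin, and 0.4 to 1 mm small on the crank grip. The two cameras differ by about 3 mm, so I used their mean.

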